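Close a two-part horn mould in the bench vise

ROBOT

A 6-joint arm with a two-finger parallel gripper is mounted at the origin on the work surface. World frame = base frame: x ahead of the robot, y to its left, z up, the work surface at z = 0. Lengths are in mm, angles in rad, forces in N, time in s.
With the tool pointing down it reaches from about 275 to 725 mm from the base axis. Payload 5.6 kg.
Tool frame: the origin (TCP) lies on the front face of the gripper's body, between the roots of the fingers; the fingertips stand 73 mm ahead of it and the grasp point (between the pads) lies 54 mm ahead of it; z points along the fingers, y is the line along which they close (so a half turn about z gives the same grasp; the last joint's range is limited). The gripper opens to 85 mm and grips with 20 to 120 N. Pads are 22 mm wide; open, the fingers measure 114 mm over their backs; the gripper's body (76 mm by 85 mm) begins 54 mm behind the grasp point. The pads swing forward as they close: fully open they stand 13 mm farther back than shut.
Start: joints at [-0.965, 0.255, 0.108, 0, -1.424, -0.285], TCP at [173.449, -521.928, 303.883] pointing down, gripper open.
Joint ranges: [-2.95, 2.95], [-1.21, 1.97], [-1.09, 1.5], [-2.87, 1.71], [-2.94, -0.07], [-3.05, 3.05]. Speed limits (rad/s): [2.57, 2.57, 3.14, 3.14, 3.14, 3.14].

INTERFACE

Orientations are given as a rotation vector (axis times angle).
In Python, from rig import bot gives the robot as it stands.
- The arm moves only by the tool apply_moves, never from a script. Its argument "plan" is a list of rows, each a list of 6 numbers: the shift along the tool's x, y, z in units of 0.3 m (1.0 is 0.3 m), then the turn, a rotation vector about the tool's x, y, z in units of 120 degrees (1.0 is 120 degrees). A call has 1 to 8 rows; each row is the pose to reach, as a shift and turn from the pose commanded when the call began, along the tool's axes at that moment; what a row does not reach only later rows make up. A row lasts 1/12 s, in which the tool goes at most 41.7 mm and 7.16 degrees, less where a joint would pass 70% of its speed; a pose out of reach is approached as far as the arm can. A call with a number of a shift or a turn outside -1 to 1 is refused whole. A call with a gripper value outside its range is refused whole. "fingers" is the opening, from 0 (shut) to 1 (fully open), set as the call begins (left out, the last holds). The fingers move at their own pace and stop on an object; "newtons" is the grip in N (left out, the last holds). Time passes only in rows, so rows that repeat a pose let the fingers close. It gives the time, the measured TCP pose, the force, the opening and the grip force at its end, in the units of the state.
- bot.get_obs(): the state, without advancing time (a new reading comes with each control period).
- bot.camera(name): name is "side" or "top"; returns a dict with "color" (400x640x3 uint8, red, green, blue), "depth" (400x640 float32, mm along the optical axis (not along the pixel's ray), 0 where there is no reading), "camera_matrix" (3x3 intrinsics, pixels), "dist_coeffs" ([k1, k2, p1, p2, k3] as OpenCV has them; the pictures are not rectified), "extrinsics" (4x4, takes a point from world to camera coordinates). Camera axes: x right, y up, looking along -z (the intrinsics and any distortion apply to the point x, -y, -z); pixel columns grow to the right and rows downward; lengths in mm; the calibration is good to about 2 mm. A picture is of the moment at which its call begins.
- bot.hand_in(): hands the job in; it is judged then, once.
Trained networks look in a picture, given as the dict that the camera call returned (one of the last four; its "shot" number tells which), for a name from the list of things; names that differ only in an ending like _2 or _b are one class to them, and where a whole thing is asked for, a point or a joint stands for the part that bears it (a point fixed in the world has none). Each returns a list of dicts, best first, with "confidence" (0 to 1); they miss things now and then, are a little off and sometimes report something else, mostly with a low value. They report only what shows in the picture. A call takes as long as a camera call. They do not tell look-alikes from the thing itself.
- bot.look_for(picture, thing): "bbox" ([left, top, width, height] in pixels, round what is visible of it).
The state is a dict: "t": time; "joint_positions": joint angles; "qvel": joint speeds; "tau": joint torques, N m; "tcp_pos": TCP position; "orientation": TCP orientation; "contact_force": force on the tool from outside, world axes, zero at the start; "torque": the same for the moment, N m; "finger_gap": opening from 0.0 (shut) to 1.0 (fully open); "grasp_force": force on a finger pad.
Only numpy, scipy, OpenCV 4.12 (cv2) and the standard library are available. Lean on these libraries where they do the work, as an engineer would, in place of code of your own. Each camera call takes 0.05 s, during which the arm holds its last target. There are 200 camera calls.

TASK

Close the two-part horn mould in the vise: stand both halves on the vise bed between the jaws, pouring mouths up, with their hollow faces turned to each other and their side edges flush. Then turn the crank clockwise until the sliding jaw has closed the mould and holds it firmly by itself, and let go. Never lay or tip the halves over, and do not knock the mug, brush pot, jar or spray bottle out of place.

Things in the scene. Friction and masses are not known exactly. Their poses are not given: they have to be found in the camera images.
- mould_yellow: yellow cast-stone mould half, about 0.3 kg: upright block 60 wide (x), 34 thick (y), 95 mm tall (z). Origin: centre of underside. +y points out of the flat parting face with the red-brown horn-shaped hollow, which opens at the top edge (pouring mouth); the back is plain. Four shallow sockets for the blue half's keys. Either half may go next to either jaw.
- mould_blue: pale blue cast-stone mould half, about 0.3 kg: upright block 60 wide (x), 34 thick (y), 95 mm tall (z). Origin: centre of underside. +y points out of the flat parting face with the red-brown horn-shaped hollow, which opens at the top edge (pouring mouth); the back is plain. Four round keys stand 3 mm out of this face.
- mould_yellow_face (a point): centre of the yellow half's flat parting face (17 mm in front of its middle, 47.5 mm up)
- mould_blue_face (a point): centre of the blue half's flat parting face (17 mm in front of its middle, 47.5 mm up). Its four keys, 11 mm across, stand 3 mm beyond it, 21 mm either side of the middle, 18 and 77 mm up; they enter the yellow sockets with 4 mm of play sideways. So lower the second half in with at least 4 mm between the faces.
- vise: green machine vise on a wooden block, fixed. Origin: on the table under the middle of the fixed jaw's gripping face. z up; y along the screw, from the crank end (-y) to the fixed jaw (+y). Bed (two steel ways, 100 mm wide overall, 36 mm slot between) at z = 107 mm; jaws 100 mm wide (x -50 to 50), their tops at z = 152 mm. Screw axis along y at x = 0, z = 85 mm.
- fixed_jaw: fixed jaw of the vise, same origin and axes as the vise; its gripping face is the plane y = 0, the jaw stands at +y of it. The wooden block under the vise spans vise x -80 to 80, y -210 to 75 mm, 45 mm high.
- sliding_jaw: sliding jaw of the vise; axes as the vise, origin on the table under the middle of its gripping face, which looks to +y. The y distance from here to the fixed jaw's face is the jaw opening: 89 mm when the crank reads 0, less 8 mm for each turn, so 83 to 89 mm at the start; the closed mould is 68 mm thick. It moves only along y, by the crank.
- crank (a joint): angle of the steel crank (rad, 0 = arm straight up). Grows clockwise as seen from the crank end (at the top the grip moves to vise +x) and moves the sliding jaw 8 mm a turn towards the fixed jaw. Takes 2 to 4 N at the grip, stays where left. Once the work is met it is springy: a quarter turn more clamps with about 50 N; beyond 80 N it eases back when let go.
- grip_mid (a point): middle of the crank's black grip, a freely revolving handle parallel to the vise's y axis, 23 mm thick, 83 mm long. It circles the screw axis at 45 mm radius, at vise y = -261 mm (so 40 to 130 mm above the table). The crank arm is 45 mm away on the vise side, the grip's free end 38 mm away on the other.
- mug: beige stoneware mug with a handle, 84 mm across, 120 mm tall; origin at the middle of its underside; a bystander to leave where it is
- brush_pot: black pot of make-up brushes, 72 mm across, brushes up to about 180 mm tall; origin at the middle of its underside; a bystander to leave where it is
- varnish_jar: amber glass jar with a brass lid, 62 mm across, 75 mm tall; origin at the middle of its underside; a bystander to leave where it is
- spray: blue spray bottle with a black trigger head, 72 mm across, about 185 mm tall; origin at the middle of its underside; a bystander to leave where it is
Not all that is in view belongs to the job. What is shaped like the mould_blue but orange or pink is not meant.

How it is judged:
By the outcome, as a careful person would: the job done as asked, in the order asked, and still so for the second after the job is handed in, with the robot touching nothing.
It also fails if it takes over 72 s, if anything falls off the work surface, if the arm or the gripper's body presses on something with over 40 N, if the wrist force passes 120 N, or if a joint passes its speed limit or range.

## Working session

There is one attempt and no reset: what is moved stays moved. The work goes in short steps, Python scripts to look and compute and a tool call to move; the robot and the scene stay as the last step left them, time stands still between calls to the robot, and variables do not carry over. Pictures are saved under pics/ and viewed, at most 10 in all, crops included, and the job is handed in when it is done.

Besides the shell and the picture viewer there is one more tool, called after "Request:" as name(argument=value, ...) on one line, values as JSON. apply_moves: Moves the arm, as the interface text tells. Shifts and turns lie within -1 to 1; 1 stands for 0.3 m of shift or 120 degrees of turn. Its arguments: {"type":"object","properties":{"plan":{"type":"array"},"fingers":{"type":"number"},"newtons":{"type":"number"}},"required":["plan"]}

```bash
ls; mkdir -p pics
cat > h.py <<'E'
import numpy as np, cv2
from scipy.spatial.transform import Rotation as R
from rig import bot
def world(p,uv,d=None,z=None):
    """pixels -> world by depth, or by plane z"""
    uv=np.asarray(uv,float).reshape(-1,2)
    n=cv2.undistortPoints(uv[:,None],np.array(p['camera_matrix']),np.array(p['dist_coeffs']))[:,0]
    E=np.array(p['extrinsics']);ray=np.c_[n[:,0],-n[:,1],-np.ones(len(n))]
    o=-E[:3,:3].T@E[:3,3]; w=ray@E[:3,:3]
    if z is not None: return o+w*((z-o[2])/w[:,2])[:,None]
    if d is None: d=p['depth'][uv[:,1].astype(int),uv[:,0].astype(int)]
    return o+w*np.asarray(d)[:,None]
def proj(p,X):
    E=np.array(p['extrinsics']);c=np.asarray(X,float).reshape(-1,3)@E[:3,:3].T+E[:3,3]
    c=c*[1,-1,-1]
    return cv2.projectPoints(c,np.zeros(3),np.zeros(3),np.array(p['camera_matrix']),np.array(p['dist_coeffs']))[0][:,0]
def cloud(p):
    v,u=np.mgrid[0:400,0:640]
    return world(p,np.c_[u.ravel(),v.ravel()]).reshape(400,640,3)
def save(n,im): cv2.imwrite('pics/'+n,cv2.cvtColor(im,cv2.COLOR_RGB2BGR))
E
python3 - <<'E'
from h import *
for c in('side','top'):
    p=bot.camera(c);save(c+'0.png',p['color'])
    E=np.array(p['extrinsics']);print(c,(-E[:3,:3].T@E[:3,3]).round(),p['dist_coeffs'])
    for t in ['mould_yellow','mould_blue','vise','fixed_jaw','sliding_jaw','crank','grip_mid','mug','brush_pot','varnish_jar','spray']:
        print(t,[(np.round(r['bbox']).tolist(),round(r['confidence'],2)) for r in bot.look_for(p,t)][:4])
o=bot.get_obs();print(o)
E
```

```text
pics
side [ 298. -938.  996.] [-0.04067669  0.          0.          0.          0.        ]
mould_yellow [([340.0, 294.0, 28.0, 43.0], 0.78), ([315.0, 173.0, 35.0, 29.0], 0.44)]
mould_blue [([286.0, 123.0, 21.0, 25.0], 0.74), ([287.0, 142.0, 10.0, 22.0], 0.51)]
vise [([285.0, 153.0, 92.0, 94.0], 0.81)]
fixed_jaw [([294.0, 151.0, 35.0, 28.0], 0.62)]
sliding_jaw [([312.0, 175.0, 34.0, 24.0], 0.8)]
crank [([336.0, 210.0, 37.0, 26.0], 0.64), ([397.0, 227.0, 27.0, 59.0], 0.44)]
grip_mid [([354.0, 211.0, 16.0, 25.0], 0.72)]
mug [([332.0, 117.0, 35.0, 41.0], 0.74)]
brush_pot []
varnish_jar [([260.0, 202.0, 25.0, 31.0], 0.97)]
spray [([395.0, 232.0, 31.0, 56.0], 0.9)]
top [ 487.  -15. 1006.] [-0.03389675  0.          0.          0.          0.        ]
mould_yellow [([465.0, 206.0, 44.0, 21.0], 0.75)]
mould_blue [([163.0, 226.0, 38.0, 22.0], 0.84), ([164.0, 264.0, 41.0, 20.0], 0.84), ([210.0, 215.0, 33.0, 26.0], 0.77), ([161.0, 183.0, 38.0, 28.0], 0.63)]
vise [([262.0, 167.0, 154.0, 70.0], 0.9)]
fixed_jaw [([271.0, 179.0, 21.0, 46.0], 0.64)]
sliding_jaw [([330.0, 173.0, 25.0, 42.0], 0.59)]
c
[... 367 characters left out ...]
, 0.56)]
{'t': 1.2, 'joint_positions': array([-9.65429545e-01,  2.55066183e-01,  1.08186211e-01, -1.86789355e-05,
       -1.42388162e+00, -2.84621928e-01]), 'qvel': array([ 0.00043155, -0.00044092, -0.00179961,  0.00080362, -0.00126308,
        0.0007329 ]), 'tau': array([-3.68280798e-04, -3.86404574e+01,  2.38066739e+01,  5.36826208e+00,
       -8.43537928e-04, -4.99049015e-07]), 'tcp_pos': array([ 173.43484416, -521.92570827,  303.89268281]), 'orientation': array([-5.01658652e-01,  3.10124882e+00, -3.67587484e-05]), 'contact_force': array([-0.0043441 , -0.08079914,  0.32892898]), 'torque': array([ 0.01698647, -0.04320351, -0.05621924]), 'grasp_force': 0.0, 'finger_gap': 0.9983793193444156}
```

Run:
```python
from h import *
a=cv2.imread('pics/top0.png')[90:320,140:520]; cv2.imwrite('pics/t0c.png',cv2.resize(a,None,fx=2.1,fy=2.1,interpolation=cv2.INTER_CUBIC))
a=cv2.imread('pics/side0.png')[100:350,225:445]; cv2.imwrite('pics/s0c.png',cv2.resize(a,None,fx=2.4,fy=2.4,interpolation=cv2.INTER_CUBIC))
```

```text
(no output)
```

View pics/t0c.png

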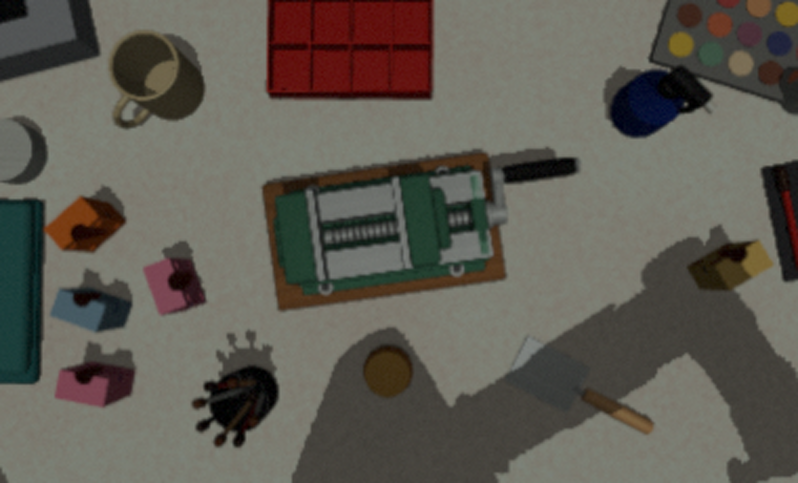

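View pics/s0c.png

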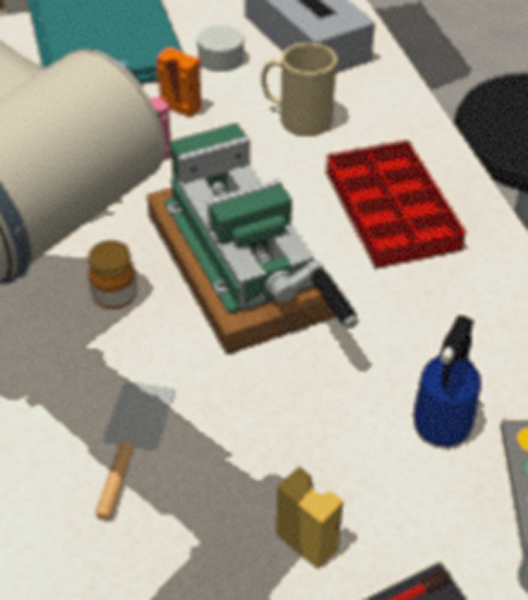

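Candidates for the blue half, as top-picture pixels: pale blue (183,237), orange (180,197), pink (222,228) and pink (184,274). The pale blue at (183,237) is the one wanted. The yellow half is at (487,217), and the crank grip at (398,173) points toward image right. Next I measure them.

```bash
cat >> h.py <<'E'
def rect(P):
    (c,s,a)=cv2.minAreaRect(P[:,:2].astype(np.float32)); 
    if s[0]<s[1]: s=s[::-1]; a+=90
    return np.round(c,1),np.round(s,1),round((a+90)%180-90,1)
def toprect(p,C,bb,lo=85,hi=105):
    x,y,w,h=[int(v) for v in bb]; q=C[y:y+h,x:x+w].reshape(-1,3)
    q=q[(q[:,2]>lo)&(q[:,2]<hi)]
    return q
E
python3 - <<'E'
from h import *
ps=[bot.camera('top') for _ in range(4)]
p=ps[0]; p['depth']=np.median([q['depth'] for q in ps],0)
C=cloud(p)
np.save('top.npy',C)
for n,bb in dict(yellow=(455,195,62,42),blue=(158,222,48,30),orange=(158,176,48,38),pink1=(205,205,45,42),pink2=(158,255,50,34)).items():
    q=toprect(p,C,bb); print(n,len(q),q[:,2].mean().round(1),q[:,2].std().round(1),rect(q))
# vise tops: jaws at 152
q=toprect(p,C,(262,160,120,85),143,162)
for s in (q[q[:,1]>np.median(q[:,1])],q[q[:,1]<np.median(q[:,1])]): print('jaws',len(s),s.mean(0).round(1),rect(s))
q=toprect(p,C,(255,155,140,100),38,50); print('block',len(q),rect(q))
q=toprect(p,C,(380,160,42,26),60,150); print('grip',len(q),q.mean(0).round(1),q[:,2].max(),rect(q))
for n,bb,z in [('mug',(185,100,56,56),110),('brush',(228,262,50,45),60),('jar',(308,246,32,32),70),('spray',(425,118,62,40),60)]:
    q=toprect(p,C,bb,z-12,250); print(n,len(q),q.mean(0).round(1),q.min(0).round(),q.max(0).round())
a=cv2.cvtColor(p['color'],cv2.COLOR_RGB2BGR)
A=a[172:300,150:270];B=a[190:245,445:530]
cv2.imwrite('pics/close.png',np.hstack([cv2.resize(A,(480,512),interpolation=cv2.INTER_CUBIC),cv2.copyMakeBorder(cv2.resize(B,(312,202),interpolation=cv2.INTER_CUBIC),0,310,0,0,0)]))
E
```

```text
yellow 345 93.8 2.0 (array([ 502.8, -406. ]), array([60.2, 34.6]), -58.5)
blue 306 93.6 2.2 (array([441.8, 374.6]), array([59. , 32.1]), 71.1)
orange 328 93.7 2.2 (array([544.9, 384.1]), array([60.6, 34.4]), -46.9)
pink1 334 93.9 2.0 (array([470.7, 271.3]), array([60.3, 34.6]), 21.2)
pink2 338 93.7 2.0 (array([350.6, 367.4]), array([61.4, 34.6]), 80.4)
jaws 802 [527.9 104.  151. ] (array([527.2, 104.1]), array([99.8, 44. ]), 8.3)
jaws 802 [545.4 -22.2 151.2] (array([540.1,  20.1]), array([132.9,  99.4]), -81.4)
block 1648 (array([540.8,  15.3]), array([285.3, 160. ]), -81.4)
grip 336 [ 609.2 -167.6  111.5] 116.08480254198332 (array([ 610. , -168.6]), array([87.7, 22.6]), -82.0)
mug 437 [725.5 295.9 112.9] [680. 253.  98.] [769. 334. 122.]
brush 622 [334.9 183.  108.2] [298. 144.  48.] [373. 221. 174.]
jar 370 [370.6   7.3  73.8] [347. -20.  60.] [396.  33.  77.]
spray 992 [ 690.6 -299.8  124. ] [ 665. -343.   49.] [ 733. -270.  184.]
```

View pics/close.png

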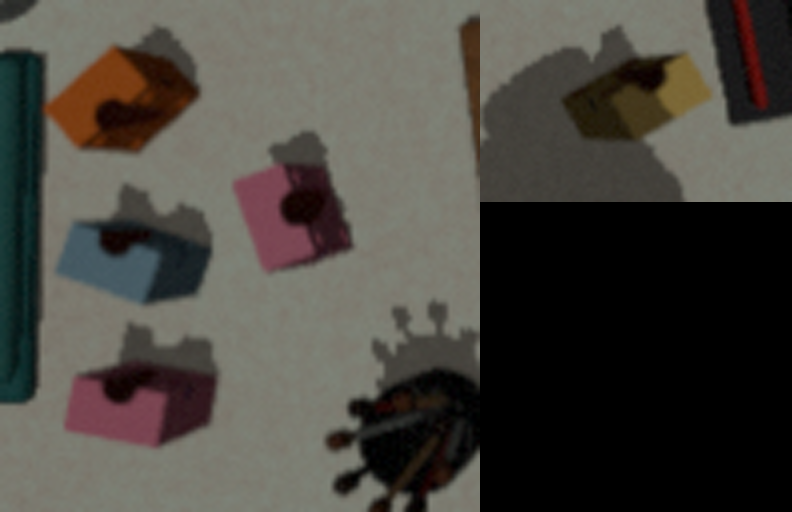

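```bash
cat >> h.py <<'E'
def row(x,y,z,phi):
    """row numbers to reach TCP (x,y,z), tool down, tool x at phi deg"""
    o=bot.get_obs();r=R.from_rotvec(o['orientation']);f=np.radians(phi)
    T=R.from_matrix(np.array([[np.cos(f),np.sin(f),0],[np.sin(f),-np.cos(f),0],[0,0,-1]]))
    s=r.inv().apply(np.array([x,y,z])-o['tcp_pos'])/300; t=(r.inv()*T).as_rotvec()/np.radians(120)
    print('row',np.round(np.r_[s,t],4).tolist(),'t',round(o['t'],2),'tcp',o['tcp_pos'].round(1),'gap',round(o['finger_gap']*85,1),'f',round(o['grasp_force'],1),'F',o['contact_force'].round(1))
V=np.array([530.7,82.0]);a8=np.radians(8.6)
XV=np.array([np.cos(a8),np.sin(a8)]);YV=np.array([-np.sin(a8),np.cos(a8)])
def v2w(x,y): return V+x*XV+y*YV
def w2v(q): return np.c_[(q[:,:2]-V)@XV,(q[:,:2]-V)@YV,q[:,2]]
E
python3 - <<'E'
from h import *
C=np.load('top.npy');q=w2v(C.reshape(-1,3))
j=q[(q[:,2]>143)&(q[:,2]<160)&(abs(q[:,0])<60)&(q[:,1]<70)&(q[:,1]>-200)]
print(np.histogram(j[:,1],np.arange(-150,60,6)))
for lo,hi in((-150,-50),(-40,60)):
    s=j[(j[:,1]>lo)&(j[:,1]<hi)&(abs(j[:,0])<42)];print(np.percentile(s[:,1],[0,1,3,97,99,100]).round(1)); s=j[(j[:,1]>lo)&(j[:,1]<hi)];print('x',np.percentile(s[:,0],[1,99]).round(1))
g=q[(q[:,1]>-300)&(q[:,1]<-225)&(abs(q[:,0])<65)&(q[:,2]>20)];print('grip',len(g),np.percentile(g[:,0],[2,50,98]),np.percentile(g[:,2],[5,50,95]),g[:,1].min())
print('book z',np.median(C[200:330,142:156,2]),C[200:330,142:160,1].min())
row(502.8,-406,200,211.5)
row(502.8,-406,124,211.5)
E
```

```text
(array([  0,   0,   0,  53, 116, 109, 115, 111, 111, 112,  55,   0,   0,
         0,   0,   0,   0,   0,   0,   0,   0,   0,   0,   0,   0, 122,
       111, 110, 114, 112, 110, 110,  34,   0]), array([-150, -144, -138, -132, -126, -120, -114, -108, -102,  -96,  -90,
        -84,  -78,  -72,  -66,  -60,  -54,  -48,  -42,  -36,  -30,  -24,
        -18,  -12,   -6,    0,    6,   12,   18,   24,   30,   36,   42,
         48,   54]))
[-129.  -128.6 -127.6  -88.3  -87.5  -87.1]
x [-48.5  48.7]
[ 0.1  0.4  0.9 42.6 43.7 44.5]
x [-49.1  48.6]
grip 284 [30.14673587 40.03857531 51.43037786] [106.4383858  112.4798866  114.84459107] -299.9479692812279
book z 19.22059312031979 458.42721537323166
row [-1.1636, 0.0205, 0.3463, 0.0, 0.0, -0.1093] t 1.4 tcp [ 173.5 -521.9  303.9] gap 85.1 f 0.0 F [ 0.2 -0.6 -0.3]
row [-1.1636, 0.0205, 0.5996, 0.0, 0.0, -0.1093] t 1.4 tcp [ 173.5 -521.9  303.9] gap 85.1 f 0.0 F [ 0.2 -0.6 -0.3]
```

Request:
apply_moves(plan=[[-0.99,0.02,0.1,0,0,-0.109],[-0.99,0.02,0.1,0,0,-0.109],[-0.99,0.02,0.1,0,0,-0.109],[-0.99,0.02,0.1,0,0,-0.109],[-0.99,0.02,0.1,0,0,-0.109],[-0.99,0.02,0.1,0,0,-0.109],[-0.99,0.02,0.1,0,0,-0.109],[-0.99,0.02,0.1,0,0,-0.109]], fingers=1)

```text
t: 2.07
tcp_pos: [458.2, -419.7, 271.7]
orientation: [0.858, -3.022, -0.003]
contact_force: [0.2, -0.2, -0.5]
finger_gap: 1.004
grasp_force: 0.0
```

```bash
python3 -c "
from h import *
row(502.8,-406,200,211.5);row(502.8,-406,124,211.5)"
```

```text
row [-0.1504, -0.0396, 0.239, 0.001, 0.0002, 0.0017] t 2.07 tcp [ 458.2 -419.7  271.7] gap 85.3 f 0.0 F [ 0.2 -0.2 -0.5]
row [-0.1503, -0.0401, 0.4923, 0.001, 0.0002, 0.0017] t 2.07 tcp [ 458.2 -419.7  271.7] gap 85.3 f 0.0 F [ 0.2 -0.2 -0.5]
```

Request:
apply_moves(plan=[[-0.16,-0.04,0.24,0,0,0],[-0.16,-0.04,0.24,0,0,0],[-0.16,-0.04,0.24,0,0,0],[-0.16,-0.04,0.24,0,0,0]])

```text
t: 2.4
tcp_pos: [500.6, -406.5, 198.4]
orientation: [0.853, -3.019, -0.007]
contact_force: [0.9, -0.5, 1.2]
finger_gap: 0.998
grasp_force: 0.0
```

```bash
python3 -c "
from h import *
row(502.8,-406,124,211.5)"
```

```text
row [-0.0078, -0.004, 0.2478, 0.0027, -0.0015, 0.0004] t 2.4 tcp [ 500.6 -406.5  198.4] gap 84.8 f 0.0 F [ 0.9 -0.5  1.2]
```

Request:
apply_moves(plan=[[-0.008,-0.004,0.09,0,0,0],[-0.008,-0.004,0.17,0,0,0],[-0.008,-0.004,0.22,0,0,0],[-0.008,-0.004,0.245,0,0,0],[-0.008,-0.004,0.245,0,0,0],[-0.008,-0.004,0.245,0,0,0]])

```text
t: 2.9
tcp_pos: [503.5, -408.4, 130.1]
orientation: [-0.851, 3.023, -0.003]
contact_force: [-0.9, -0.8, 0.4]
finger_gap: 0.999
grasp_force: 0.0
```

Request:
apply_moves(plan=[[0,0,0,0,0,0],[0,0,0,0,0,0],[0,0,0,0,0,0],[0,0,0,0,0,0],[0,0,0,0,0,0],[0,0,0,0,0,0],[0,0,0,0,0,0],[0,0,0,0,0,0]], fingers=0.5, newtons=50)

```text
t: 3.57
tcp_pos: [503.7, -407.9, 130.3]
orientation: [-0.852, 3.022, -0.003]
contact_force: [-1.6, 2.0, 6.3]
finger_gap: 0.693
grasp_force: 54.4
```

```bash
python3 -c "
from h import *
row(502.8,-406,310,211.5)
p=bot.camera('side');save('s1.png',cv2.resize(p['color'][100:350,225:445],None,fx=2.4,fy=2.4))"
```

```text
row [-0.0011, 0.0055, -0.5989, -0.0011, 0.0004, -0.0001] t 3.57 tcp [ 503.7 -407.9  130.3] gap 58.9 f 54.4 F [-1.6  2.   6.3]
```

View pics/s1.png

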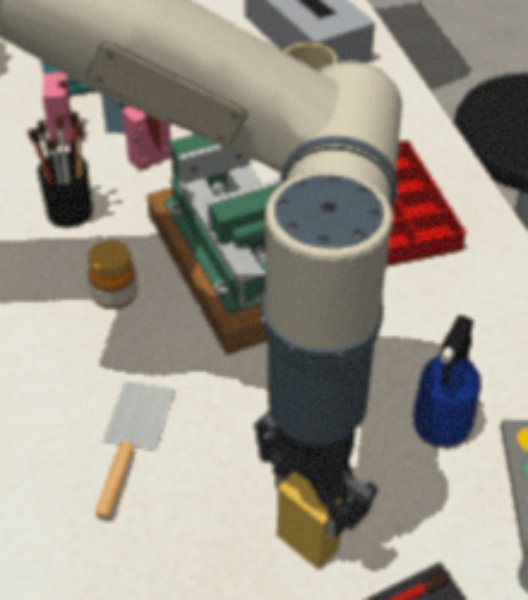

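The gripper holds the yellow half across its 60 mm width, with the half still upright at about (310,520) in the crop. Next I lift it.

Request:
apply_moves(plan=[[0,0,-0.03,0,0,0],[0,0,-0.11,0,0,0],[0,0,-0.22,0,0,0],[0,0,-0.33,0,0,0],[0,0,-0.44,0,0,0],[0,0,-0.55,0,0,0],[0,0,-0.61,0,0,0],[0,0,-0.64,0,0,0]])

```text
t: 4.28
tcp_pos: [503.6, -407.9, 324.5]
orientation: [-0.851, 3.02, -0.007]
contact_force: [0.4, 0.5, -2.6]
finger_gap: 0.696
grasp_force: 55.2
```

```bash
python3 -c "
from h import *
x,y=v2w(0,-66.5);print(x,y)
row(x,y,320,-81.4)"
```

```text
540.6441003390067 16.247700660374107
row [-0.8432, 1.1417, 0.0113, -0.0028, -0.0003, -0.5595] t 4.28 tcp [ 503.6 -407.9  324.5] gap 59.2 f 55.2 F [ 0.4  0.5 -2.6]
```

Request:
apply_moves(plan=[[-0.03,0.04,0,0,0,-0.02],[-0.09,0.12,0,0,0,-0.06],[-0.16,0.22,0,0,0,-0.11],[-0.23,0.32,0,0,0,-0.16],[-0.3,0.41,0,0,0,-0.2],[-0.37,0.5,0,0,0,-0.25],[-0.44,0.6,0,0,0,-0.3],[-0.5,0.68,0,0,0,-0.34]])

```text
t: 4.95
tcp_pos: [524.0, -152.8, 319.2]
orientation: [1.859, -2.531, -0.004]
contact_force: [0.3, -1.1, -2.6]
finger_gap: 0.695
grasp_force: 55.2
```

```bash
python3 -c "
from h import *
x,y=v2w(0,-66.5)
row(x,y,320,-81.4)"
```

```text
row [-0.5541, 0.1157, -0.002, 0.0012, 0.0006, -0.2167] t 4.95 tcp [ 524.  -152.8  319.2] gap 59.1 f 55.2 F [ 0.3 -1.1 -2.6]
```

Request:
apply_moves(plan=[[-0.08,0.02,0,0,0,-0.04],[-0.18,0.04,0,0,0,-0.08],[-0.28,0.06,0,0,0,-0.12],[-0.37,0.08,0,0,0,-0.16],[-0.45,0.1,0,0,0,-0.19],[-0.53,0.113,0,0,0,-0.21],[-0.555,0.116,0,0,0,-0.217],[-0.555,0.116,0,0,0,-0.217]])

```text
t: 5.62
tcp_pos: [542.1, 15.8, 319.1]
orientation: [2.378, -2.051, -0.003]
contact_force: [-0.2, -0.2, -2.4]
finger_gap: 0.696
grasp_force: 55.3
```

Request:
apply_moves(plan=[[0,0,0,0,0,0],[0,0,0,0,0,0],[0,0,0,0,0,0]])

```text
t: 5.87
tcp_pos: [542.1, 13.0, 320.2]
orientation: [2.374, -2.056, -0.0]
contact_force: [0.6, 0.0, -3.9]
finger_gap: 0.695
grasp_force: 55.3
```

```bash
python3 -c "
from h import *
x,y=v2w(0,-66.5)
row(x,y,240,-81.4)
p=bot.camera('top');C=w2v(cloud(p).reshape(-1,3)).reshape(400,640,3)
c=p['color'].astype(int)
m=(c[...,0]>c[...,2]*1.5+15)&(c[...,1]>c[...,2]*1.3)&(C[...,2]>155)&(C[...,2]<300)&(abs(C[...,0])<60)&(C[...,1]<0)&(C[...,1]>-130)
q=C[m];print(len(q),np.percentile(q,[2,50,98],axis=0).round(1) if len(q) else '')
p=bot.camera('side');C=w2v(cloud(p).reshape(-1,3)).reshape(400,640,3)
c=p['color'].astype(int)
m=(c[...,0]>c[...,2]*1.5+15)&(c[...,1]>c[...,2]*1.3)&(C[...,2]>155)&(C[...,2]<300)&(abs(C[...,0])<60)&(C[...,1]<0)&(C[...,1]>-130)
q=C[m];print(len(q),np.percentile(q,[1,2,50,98,99],axis=0).round(1) if len(q) else '')
save('s2.png',cv2.resize(p['color'][100:260,255:405],None,fx=3.5,fy=3.5))"
```

```text
row [-0.0114, 0.0033, 0.2674, 0.0003, -0.0001, -0.0033] t 5.87 tcp [542.1  13.  320.2] gap 59.1 f 55.3 F [ 0.6  0.  -3.9]
0 
645 [[-31.4 -91.3 194.4]
 [-30.8 -90.9 196. ]
 [ -3.4 -86.7 248.6]
 [ 27.4 -63.8 288. ]
 [ 29.3 -62.7 288.5]]
```

View pics/s2.png

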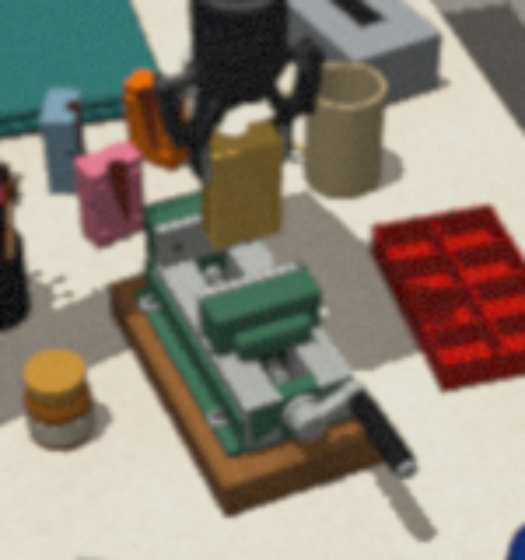

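The half hangs upright over the bed. Its measured back face agrees with the TCP, so I shift 3.4 mm and lower it.

Request:
apply_moves(plan=[[-0.0114,0.003,0.01,0,0,-0.003],[-0.0114,0.003,0.05,0,0,-0.003],[-0.0114,0.003,0.11,0,0,-0.003],[-0.0114,0.003,0.17,0,0,-0.003],[-0.0114,0.003,0.22,0,0,-0.003],[-0.0114,0.003,0.25,0,0,-0.003],[-0.0114,0.003,0.262,0,0,-0.003],[-0.0114,0.003,0.262,0,0,-0.003]])

```text
t: 6.63
tcp_pos: [540.7, 17.1, 241.2]
orientation: [2.382, -2.047, -0.001]
contact_force: [-0.0, 1.2, -2.2]
finger_gap: 0.693
grasp_force: 55.2
```

```bash
python3 -c "
from h import *
x,y=v2w(0,-66.5)
row(x,y,237.5,-81.4)"
```

```text
row [0.0026, 0.0006, 0.0124, 0.0006, -0.0001, 0.0004] t 6.63 tcp [540.7  17.1 241.2] gap 58.9 f 55.2 F [-0.   1.2 -2.2]
```

Request:
apply_moves(plan=[[0,0,0.004,0,0,0],[0,0,0.008,0,0,0],[0,0,0.012,0,0,0],[0,0,0.014,0,0,0],[0,0,0.014,0,0,0]])

```text
t: 7.05
tcp_pos: [541.0, 17.2, 237.7]
orientation: [-2.383, 2.047, -0.0]
contact_force: [-0.2, 0.2, -4.1]
finger_gap: 0.695
grasp_force: 55.2
```

Request:
apply_moves(plan=[[0,0,0.003,0,0,0],[0,0,0.005,0,0,0],[0,0,0.005,0,0,0]])

```text
t: 7.3
tcp_pos: [541.1, 17.1, 237.3]
orientation: [-2.383, 2.046, -0.002]
contact_force: [-3.6, 0.4, 4.7]
finger_gap: 0.694
grasp_force: 56.0
```

Touching the bed now, so I release and rise.

Request:
apply_moves(plan=[[0,0,0,0,0,0],[0,0,0,0,0,0],[0,0,0,0,0,0],[0,0,0,0,0,0],[0,0,0,0,0,0]], fingers=1)

```text
t: 7.72
tcp_pos: [541.1, 17.2, 236.0]
orientation: [-2.383, 2.047, -0.0]
contact_force: [0.0, -0.2, -0.2]
finger_gap: 0.999
grasp_force: 0.0
```

Request:
apply_moves(plan=[[0,0,-0.03,0,0,0],[0,0,-0.1,0,0,0],[0,0,-0.2,0,0,0],[0,0,-0.28,0,0,0],[0,0,-0.3,0,0,0]])

```text
t: 8.13
tcp_pos: [542.3, 16.9, 331.6]
orientation: [-2.379, 2.044, -0.009]
contact_force: [0.8, 0.7, 0.4]
finger_gap: 0.998
grasp_force: 0.0
```

```bash
python3 -c "
from h import *
n=np.radians(-18.9)
row(441.8,374.6,320,-18.9)
row(441.8,374.6,130,-18.9)"
```

```text
row [-1.2291, 0.1517, 0.0362, -0.0033, -0.0025, -0.5203] t 8.13 tcp [542.3  16.9 331.6] gap 84.8 f 0.0 F [0.8 0.7 0.4]
row [-1.2297, 0.1568, 0.6695, -0.0033, -0.0025, -0.5203] t 8.13 tcp [542.3  16.9 331.6] gap 84.8 f 0.0 F [0.8 0.7 0.4]
```

Request:
apply_moves(plan=[[-0.07,0.01,0,0,0,-0.05],[-0.17,0.02,0,0,0,-0.1],[-0.28,0.04,0,0,0,-0.15],[-0.4,0.05,0,0,0,-0.2],[-0.52,0.06,0,0,0,-0.25],[-0.64,0.08,0,0,0,-0.3],[-0.76,0.1,0,0,0,-0.35],[-0.88,0.11,0,0,0,-0.4]])

```text
t: 8.8
tcp_pos: [467.6, 274.7, 326.9]
orientation: [-3.011, 0.893, -0.001]
contact_force: [1.2, 0.9, -0.3]
finger_gap: 1.002
grasp_force: 0.0
```

```bash
python3 -c "
from h import *
row(441.8,374.6,200,-18.9)"
```

```text
row [-0.2536, -0.232, 0.423, -0.0004, -0.0002, -0.1178] t 8.8 tcp [467.6 274.7 326.9] gap 85.1 f 0.0 F [ 1.2  0.9 -0.3]
```

Request:
apply_moves(plan=[[-0.08,-0.075,0.04,0,0,-0.04],[-0.16,-0.15,0.09,0,0,-0.08],[-0.22,-0.2,0.17,0,0,-0.11],[-0.25,-0.23,0.26,0,0,-0.118],[-0.254,-0.232,0.34,0,0,-0.118],[-0.254,-0.232,0.4,0,0,-0.118],[-0.254,-0.232,0.42,0,0,-0.118],[-0.254,-0.232,0.42,0,0,-0.118]])

```text
t: 9.47
tcp_pos: [442.8, 372.7, 198.8]
orientation: [3.095, -0.523, -0.002]
contact_force: [-0.8, 0.3, 0.2]
finger_gap: 0.998
grasp_force: 0.0
```

```bash
python3 -c "
from h import *
row(441.8,374.6,130,-18.9)"
```

```text
row [-0.0049, -0.0055, 0.2293, 0.0015, 0.0005, -0.0023] t 9.47 tcp [442.8 372.7 198.8] gap 84.8 f 0.0 F [-0.8  0.3  0.2]
```

Request:
apply_moves(plan=[[-0.005,-0.006,0.08,0,0,-0.002],[-0.005,-0.006,0.16,0,0,-0.002],[-0.005,-0.006,0.21,0,0,-0.002],[-0.005,-0.006,0.23,0,0,-0.002],[-0.005,-0.006,0.23,0,0,-0.002],[-0.005,-0.006,0.23,0,0,-0.002]])

```text
t: 9.97
tcp_pos: [443.2, 376.0, 132.8]
orientation: [-3.097, 0.516, -0.003]
contact_force: [0.1, -0.4, -0.4]
finger_gap: 0.998
grasp_force: 0.0
```

Request:
apply_moves(plan=[[0,0,0,0,0,0],[0,0,0,0,0,0],[0,0,0,0,0,0],[0,0,0,0,0,0],[0,0,0,0,0,0],[0,0,0,0,0,0],[0,0,0,0,0,0],[0,0,0,0,0,0]], fingers=0.5, newtons=50)

```text
t: 10.63
tcp_pos: [442.8, 375.5, 132.8]
orientation: [-3.098, 0.516, -0.002]
contact_force: [-1.0, -3.0, 5.5]
finger_gap: 0.695
grasp_force: 53.3
```

```bash
python3 -c "
from h import *
row(441.8,374.6,325,-18.9)"
```

```text
row [-0.0015, 0.0031, -0.6406, -0.0007, -0.0006, -0.0002] t 10.63 tcp [442.8 375.5 132.8] gap 59.1 f 53.3 F [-1.  -3.   5.5]
```

Request:
apply_moves(plan=[[0,0,-0.03,0,0,0],[0,0,-0.11,0,0,0],[0,0,-0.22,0,0,0],[0,0,-0.33,0,0,0],[0,0,-0.44,0,0,0],[0,0,-0.55,0,0,0],[0,0,-0.64,0,0,0],[0,0,-0.67,0,0,0]])

```text
t: 11.3
tcp_pos: [443.1, 375.8, 337.6]
orientation: [-3.092, 0.516, -0.007]
contact_force: [0.4, -0.3, -3.0]
finger_gap: 0.691
grasp_force: 55.5
```

```bash
python3 -c "
from h import *
x,y=v2w(0,-21)
row(x,y,335,-81.4)
p=bot.camera('top');C=w2v(cloud(p).reshape(-1,3));q=C[(C[:,2]>180)&(C[:,2]<215)&(abs(C[:,0])<60)&(C[:,1]<0)&(C[:,1]>-110)];print(len(q),np.percentile(q,[1,50,99],axis=0).round(1),rect(q))"
```

```text
row [0.6263, 0.8937, 0.0044, -0.004, 0.0004, 0.5206] t 11.3 tcp [443.1 375.8 337.6] gap 58.8 f 55.5 F [ 0.4 -0.3 -3. ]
404 [[-30.1 -83.  187.1]
 [ -0.5 -67.6 201.4]
 [ 29.2 -49.9 204.6]] (array([ -0.2, -66.2]), array([59.8, 33.9]), -0.2)
```

Request:
apply_moves(plan=[[0.02,0.03,0,0,0,0.03],[0.06,0.09,0,0,0,0.08],[0.12,0.17,0,0,0,0.13],[0.18,0.26,0,0,0,0.18],[0.25,0.36,0,0,0,0.23],[0.32,0.46,0,0,0,0.28],[0.39,0.56,0,0,0,0.33],[0.44,0.63,0,0,0,0.38]])

```text
t: 12.02
tcp_pos: [505.4, 151.1, 330.2]
orientation: [2.649, -1.684, -0.003]
contact_force: [0.1, -0.4, -3.7]
finger_gap: 0.696
grasp_force: 55.4
```

```bash
python3 -c "
from h import *
x,y=v2w(0,-21)
row(x,y,330,-81.4)"
```

```text
row [0.3115, 0.0412, 0.0008, 0.0017, -0.0002, 0.1375] t 12.02 tcp [505.4 151.1 330.2] gap 59.2 f 55.4 F [ 0.1 -0.4 -3.7]
```

Request:
apply_moves(plan=[[0.06,0.01,0,0,0,0.04],[0.13,0.02,0,0,0,0.08],[0.2,0.03,0,0,0,0.11],[0.26,0.035,0,0,0,0.13],[0.3,0.041,0,0,0,0.1375],[0.3115,0.041,0,0,0,0.1375],[0.3115,0.041,0,0,0,0.1375],[0.3115,0.041,0,0,0,0.1375]])

```text
t: 12.68
tcp_pos: [534.6, 64.6, 331.3]
orientation: [2.388, -2.04, -0.002]
contact_force: [0.2, 0.7, -2.1]
finger_gap: 0.694
grasp_force: 55.4
```

Request:
apply_moves(plan=[[0,0,0,0,0,0],[0,0,0,0,0,0],[0,0,0,0,0,0]])

```text
t: 12.93
tcp_pos: [534.8, 64.8, 332.1]
orientation: [-2.389, 2.04, 0.0]
contact_force: [-0.6, -0.7, -3.5]
finger_gap: 0.697
grasp_force: 55.4
```

```bash
python3 -c "
from h import *
x,y=v2w(0,-21)
row(x,y,245,-81.4)
p=bot.camera('top');C=w2v(cloud(p).reshape(-1,3)).reshape(400,640,3);c=p['color'].astype(int)
p2=bot.camera('side');C2=w2v(cloud(p2).reshape(-1,3)).reshape(400,640,3);c2=p2['color'].astype(int)
for c,C in((c,C),(c2,C2)):
  m=(c[...,2]>c[...,0]*1.15+8)&(C[...,2]>180)&(C[...,2]<300)&(abs(C[...,0])<60)&(abs(C[...,1])<60)
  q=C[m];print(len(q),np.percentile(q,[1,2,50,98,99],axis=0).round(1) if len(q) else '')"
```

```text
row [0.0114, 0.005, 0.2903, -0.0, 0.0001, 0.0036] t 12.93 tcp [534.8  64.8 332.1] gap 59.3 f 55.4 F [-0.6 -0.7 -3.5]
5 [[-28.  -33.9 220.9]
 [-27.9 -33.9 220.9]
 [-22.3 -33.5 224. ]
 [-18.1 -31.7 284.7]
 [-18.  -31.7 285.1]]
461 [[-31.2 -37.7 201.7]
 [-30.8 -37.3 203.8]
 [-10.1 -32.1 252.1]
 [ 29.   -5.5 297.7]
 [ 29.9  -2.8 298. ]]
```

Request:
apply_moves(plan=[[0.0147,0.005,0.01,0,0,0.0036],[0.0147,0.005,0.05,0,0,0.0036],[0.0147,0.005,0.11,0,0,0.0036],[0.0147,0.005,0.17,0,0,0.0036],[0.0147,0.005,0.23,0,0,0.0036],[0.0147,0.005,0.275,0,0,0.0036],[0.0147,0.005,0.295,0,0,0.0036],[0.0147,0.005,0.295,0,0,0.0036]])

```text
t: 13.7
tcp_pos: [533.4, 59.2, 242.0]
orientation: [2.378, -2.049, -0.003]
contact_force: [-0.2, -0.7, -3.5]
finger_gap: 0.695
grasp_force: 55.4
```

Request:
apply_moves(plan=[[0,0,0,0,0,0],[0,0,0,0,0,0]])

```text
t: 13.87
tcp_pos: [534.7, 59.6, 244.8]
orientation: [-2.379, 2.049, -0.002]
contact_force: [0.2, 0.5, -3.0]
finger_gap: 0.695
grasp_force: 55.4
```

```bash
python3 -c "
from h import *
x,y=v2w(0,-22)
row(x,y,239.8,-81.4)"
```

```text
row [-0.0026, 0.0022, 0.0167, -0.001, -0.0, -0.0006] t 13.87 tcp [534.7  59.6 244.8] gap 59.1 f 55.4 F [ 0.2  0.5 -3. ]
```

Request:
apply_moves(plan=[[0,0,0.005,0,0,0],[0,0,0.01,0,0,0],[0,0,0.014,0,0,0],[0,0,0.016,0,0,0],[0,0,0.016,0,0,0]])

```text
t: 14.28
tcp_pos: [534.3, 59.6, 239.9]
orientation: [-2.38, 2.049, -0.001]
contact_force: [-3.9, -0.4, 4.6]
finger_gap: 0.698
grasp_force: 56.0
```

Request:
apply_moves(plan=[[0,0,0.002,0,0,0],[0,0,0.004,0,0,0],[0,0,0.004,0,0,0]])

```text
t: 14.53
tcp_pos: [534.2, 59.5, 239.8]
orientation: [-2.38, 2.049, -0.002]
contact_force: [-7.5, 0.3, 10.7]
finger_gap: 0.697
grasp_force: 57.0
```

Request:
apply_moves(plan=[[0,0,0,0,0,0],[0,0,0,0,0,0],[0,0,0,0,0,0],[0,0,0,0,0,0],[0,0,0,0,0,0]], fingers=1)

```text
t: 14.95
tcp_pos: [534.2, 59.6, 237.4]
orientation: [2.38, -2.05, -0.0]
contact_force: [0.7, 0.5, -0.7]
finger_gap: 1.002
grasp_force: 0.0
```

Request:
apply_moves(plan=[[0,0,-0.03,0,0,0],[0,0,-0.1,0,0,0],[0,0,-0.2,0,0,0],[0.1,0,-0.28,0,0,0],[0.22,0,-0.28,0,0,0],[0.34,0,-0.28,0,0,0],[0.45,0,-0.28,0,0,0],[0.5,0,-0.28,0,0,0]])

```text
t: 15.62
tcp_pos: [556.5, -92.0, 322.3]
orientation: [2.378, -2.052, 0.002]
contact_force: [-0.9, 0.3, -0.4]
finger_gap: 0.999
grasp_force: 0.0
```

```bash
python3 -c "
from h import *
x,y=v2w(40.3,-281)
row(x,y,300,-81.4)
row(x,y,156,-81.4)"
```

```text
row [0.3497, -0.1372, 0.0748, -0.0002, -0.0005, -0.0016] t 15.62 tcp [556.5 -92.  322.3] gap 84.9 f 0.0 F [-0.9  0.3 -0.4]
row [0.3492, -0.137, 0.5548, -0.0002, -0.0005, -0.0016] t 15.62 tcp [556.5 -92.  322.3] gap 84.9 f 0.0 F [-0.9  0.3 -0.4]
```

Request:
apply_moves(plan=[[0.1,-0.04,0,0,0,0],[0.2,-0.09,0.02,0,0,0],[0.29,-0.12,0.08,0,0,0],[0.34,-0.135,0.17,0,0,0],[0.352,-0.138,0.26,0,0,0],[0.352,-0.138,0.3,0,0,0],[0.352,-0.138,0.3,0,0,0],[0.352,-0.138,0.3,0,0,0]])

```text
t: 16.28
tcp_pos: [613.0, -187.3, 231.9]
orientation: [2.38, -2.049, -0.0]
contact_force: [0.5, -0.1, 0.9]
finger_gap: 1.002
grasp_force: 0.0
```

```bash
python3 -c "
from h import *
x,y=v2w(41,-281)
row(x,y,157,-81.4)
p=bot.camera('top');C=w2v(cloud(p).reshape(-1,3)).reshape(400,640,3)
q=C.reshape(-1,3);q=q[(q[:,2]>180)&(q[:,2]<208)&(abs(q[:,0])<60)&(q[:,1]<5)&(q[:,1]>-110)]
print(np.percentile(q,[1,99],axis=0).round(1))
for s in(q[q[:,1]<-45],q[q[:,1]>-45]):print(len(s),rect(s))
a=cv2.resize(p['color'][150:250,250:430],(468,260),interpolation=cv2.INTER_CUBIC)
s=bot.camera('side')['color'];b=cv2.resize(s[110:260,265:385],(325,406));z=np.zeros((406,793,3),np.uint8);z[:260,:468]=a;z[:,468:]=b;save('c3.png',z)"
```

```text
row [0.0079, 0.0003, 0.2497, 0.0004, -0.0003, -0.0006] t 16.28 tcp [ 613.  -187.3  231.9] gap 85.2 f 0.0 F [ 0.5 -0.1  0.9]
[[-30.8 -38.  184.3]
 [ 28.5  -4.4 204.3]]
0 (array([0., 0.]), array([0., 0.]), 0.0)
319 (array([ -1.2, -22.4]), array([60. , 36.7]), -0.2)
```

View pics/c3.png

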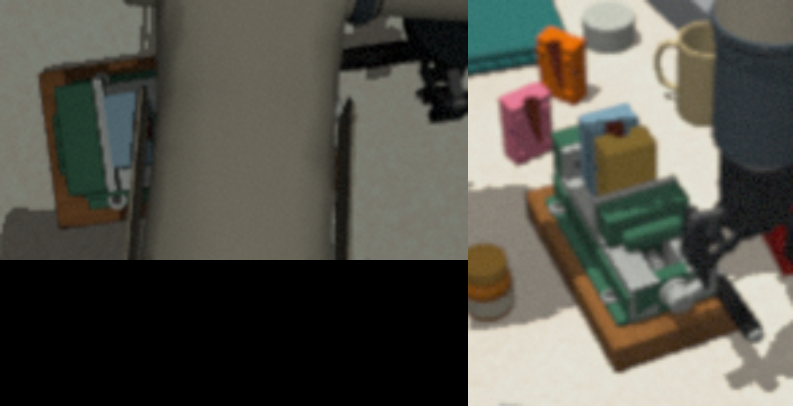

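Both halves stand between the jaws with their hollow faces turned to each other. Next the crank grip.

Request:
apply_moves(plan=[[0.008,0,0.06,0,0,0],[0.008,0,0.13,0,0,0],[0.008,0,0.19,0,0,0],[0.008,0,0.235,0,0,0],[0.008,0,0.25,0,0,0],[0.008,0,0.25,0,0,0],[0.008,0,0.25,0,0,0]])

```text
t: 16.97
tcp_pos: [614.2, -189.5, 158.4]
orientation: [-2.38, 2.049, -0.004]
contact_force: [-0.7, 0.1, 0.9]
finger_gap: 1.0
grasp_force: 0.0
```

Request:
apply_moves(plan=[[0,0,0,0,0,0],[0,0,0,0,0,0],[0,0,0,0,0,0],[0,0,0,0,0,0],[0,0,0,0,0,0],[0,0,0,0,0,0],[0,0,0,0,0,0],[0,0,0,0,0,0]], fingers=0.1, newtons=30)

```text
t: 17.63
tcp_pos: [613.5, -189.4, 156.7]
orientation: [-2.38, 2.05, -0.001]
contact_force: [-0.2, -0.2, 1.4]
finger_gap: 0.256
grasp_force: 29.3
```

```bash
cat >> h.py <<'E'
def cr():
    o=bot.get_obs();q=w2v(o['tcp_pos'][None])[0]
    x,z=q[0],q[2]-54-85
    print('vise',q.round(1),'x,z',round(x,1),round(z,1),'r',np.hypot(x,z).round(1),'th',np.degrees(np.arctan2(x,z)).round(1),'gap',(o['finger_gap']*85).round(1),'F',o['contact_force'].round(1),'t',o['t'])
E
python3 -c "
from h import *
cr()"
```

```text
Traceback (most recent call last):
  File "h.py", line 42, in cr
    print('vise',q.round(1),'x,z',round(x,1),round(z,1),'r',np.hypot(x,z).round(1),'th',np.degrees(np.arctan2(x,z)).round(1),'gap',(o['finger_gap']*85).round(1),'F',o['contact_force'].round(1),'t',o['t'])
                                                                                                                                   ^^^^^^^^^^^^^^^^^^^^^^^^^^
AttributeError: 'float' object has no attribute 'round'
```

```bash
sed -i "s/(o\['finger_gap'\]\*85).round(1)/round(o['finger_gap']*85,1)/" h.py
cat >> h.py <<'E'
def arc(t0,step=15,n=8):
    t=np.radians(t0+step*np.arange(1,n+1));a=np.radians(t0)
    print(t0,[[0,round(y,3),round(z,3),0,0,0] for y,z in zip(-45*(np.sin(t)-np.sin(a))/300,-45*(np.cos(t)-np.cos(a))/300)])
E
python3 -c "
from h import *
cr()
for t in(67,187,307):arc(t)"
```

```text
vise [  41.3 -280.8  156.7] x,z 41.3 17.7 r 44.9 th 66.7 gap 21.7 F [-0.2 -0.2  1.4] t 17.6333
67 [[0, np.float64(-0.01), np.float64(0.038), 0, 0, 0], [0, np.float64(-0.011), np.float64(0.077), 0, 0, 0], [0, np.float64(-0.001), np.float64(0.115), 0, 0, 0], [0, np.float64(0.018), np.float64(0.149), 0, 0, 0], [0, np.float64(0.046), np.float64(0.177), 0, 0, 0], [0, np.float64(0.079), np.float64(0.197), 0, 0, 0], [0, np.float64(0.117), np.float64(0.207), 0, 0, 0], [0, np.float64(0.156), np.float64(0.207), 0, 0, 0]]
187 [[0, np.float64(0.038), np.float64(-0.01), 0, 0, 0], [0, np.float64(0.072), np.float64(-0.029), 0, 0, 0], [0, np.float64(0.1), np.float64(-0.057), 0, 0, 0], [0, np.float64(0.12), np.float64(-0.09), 0, 0, 0], [0, np.float64(0.13), np.float64(-0.128), 0, 0, 0], [0, np.float64(0.131), np.float64(-0.167), 0, 0, 0], [0, np.float64(0.121), np.float64(-0.205), 0, 0, 0], [0, np.float64(0.102), np.float64(-0.239), 0, 0, 0]]
307 [[0, np.float64(-0.027), np.float64(-0.028), 0, 0, 0], [0, np.float64(-0.061), np.float64(-0.048), 0, 0, 0], [0, np.float64(-0.099), np.float64(-0.058), 0, 0, 0], [0, np.float64(-0.138), np.float64(-0.059), 0, 0, 0], [0, np.float64(-0.176), np.float64(-0.049), 0, 0, 0], [0, np.float64(-0.21), np.float64(-0.03), 0, 0, 0], [0, np.float64(-0.238), np.float64(-0.002), 0, 0, 0], [0, np.float64(-0.258), np.float64(0.032), 0, 0, 0]]
```

Request:
apply_moves(plan=[[0,-0.01,0.038,0,0,0],[0,-0.011,0.077,0,0,0],[0,-0.001,0.115,0,0,0],[0,0.018,0.149,0,0,0],[0,0.046,0.177,0,0,0],[0,0.079,0.197,0,0,0],[0,0.117,0.207,0,0,0],[0,0.156,0.207,0,0,0]])

```text
t: 18.3
tcp_pos: [567.7, -196.4, 93.6]
orientation: [-2.38, 2.049, -0.003]
contact_force: [3.6, 1.1, 2.3]
finger_gap: 0.258
grasp_force: 29.8
```

```bash
python3 -c "
from h import *
cr()"
```

```text
vise [  -5.1 -280.8   93.6] x,z -5.1 -45.4 r 45.7 th -173.6 gap 22.0 F [3.6 1.1 2.3] t 18.3
```

Tracking is good, so I continue.

Request:
apply_moves(plan=[[0,0.038,-0.01,0,0,0],[0,0.072,-0.029,0,0,0],[0,0.1,-0.057,0,0,0],[0,0.12,-0.09,0,0,0],[0,0.13,-0.128,0,0,0],[0,0.131,-0.167,0,0,0],[0,0.121,-0.205,0,0,0],[0,0.102,-0.239,0,0,0]])

```text
t: 18.97
tcp_pos: [537.2, -200.9, 166.7]
orientation: [-2.379, 2.05, -0.002]
contact_force: [9.8, -3.3, -13.3]
finger_gap: 0.256
grasp_force: 29.9
```

Request:
apply_moves(plan=[[0,-0.027,-0.028,0,0,0],[0,-0.061,-0.048,0,0,0],[0,-0.099,-0.058,0,0,0],[0,-0.138,-0.059,0,0,0],[0,-0.176,-0.049,0,0,0],[0,-0.21,-0.03,0,0,0],[0,-0.238,-0.002,0,0,0],[0,-0.258,0.032,0,0,0]])

```text
t: 19.63
tcp_pos: [613.9, -189.3, 156.2]
orientation: [2.381, -2.05, 0.0]
contact_force: [-1.9, -2.0, 0.9]
finger_gap: 0.254
grasp_force: 31.7
```

```bash
python3 -c "
from h import *
cr()
p=bot.camera('top');C=w2v(cloud(p).reshape(-1,3))
q=C[(C[:,2]>180)&(C[:,2]<208)&(abs(C[:,0])<60)&(C[:,1]<5)&(C[:,1]>-110)]
print(len(q),np.percentile(q,[1,99],axis=0).round(1))"
```

```text
vise [  41.6 -280.7  156.2] x,z 41.6 17.2 r 45.1 th 67.6 gap 21.6 F [-1.9 -2.   0.9] t 19.6333
457 [[-30.9 -57.4 183.3]
 [ 28.7  -4.4 204.4]]
```

Request:
apply_moves(plan=[[0,-0.01,0.038,0,0,0],[0,-0.011,0.077,0,0,0],[0,-0.001,0.115,0,0,0],[0,0.018,0.149,0,0,0],[0,0.046,0.177,0,0,0],[0,0.079,0.197,0,0,0],[0,0.117,0.207,0,0,0],[0,0.156,0.207,0,0,0]])

```text
t: 20.35
tcp_pos: [567.4, -196.5, 93.6]
orientation: [-2.38, 2.049, -0.003]
contact_force: [3.6, -0.6, 2.9]
finger_gap: 0.258
grasp_force: 31.9
```

Request:
apply_moves(plan=[[0,0.038,-0.01,0,0,0],[0,0.072,-0.029,0,0,0],[0,0.1,-0.057,0,0,0],[0,0.12,-0.09,0,0,0],[0,0.13,-0.128,0,0,0],[0,0.131,-0.167,0,0,0],[0,0.121,-0.205,0,0,0],[0,0.102,-0.239,0,0,0]])

```text
t: 21.02
tcp_pos: [536.9, -201.0, 166.1]
orientation: [-2.379, 2.05, -0.001]
contact_force: [8.8, -3.6, -12.8]
finger_gap: 0.257
grasp_force: 30.6
```

```bash
python3 -c "
from h import *
cr()
p=bot.camera('top');C=w2v(cloud(p).reshape(-1,3)).reshape(400,640,3);c=p['color'].astype(int)
m=(C[...,2]>180)&(C[...,2]<208)&(abs(C[...,0])<60)&(C[...,1]<5)&(C[...,1]>-110)
b=c[...,2]>c[...,0]
for k in(m&b,m&~b):q=C[k];print(len(q),np.percentile(q,[1,99],axis=0).round(1),rect(q))
s=bot.camera('side')['color'];save('c4.png',np.hstack([cv2.resize(p['color'][150:250,250:400],(450,300)),cv2.resize(s[110:260,265:385],(320,400))[50:350]]))"
```

```text
vise [ -36.2 -280.7  166.1] x,z -36.2 27.1 r 45.2 th -53.2 gap 21.8 F [  8.8  -3.6 -12.8] t 21.0167
399 [[-31.  -37.8 190.2]
 [ 28.4  -4.3 204.2]] (array([ -1.1, -21.1]), array([60.1, 34.1]), 0.1)
95 [[-30.2 -63.8 181.6]
 [ 28.1 -27.3 204.4]] (array([ -4.4, -42. ]), array([63. , 26.6]), 20.5)
```

View pics/c4.png

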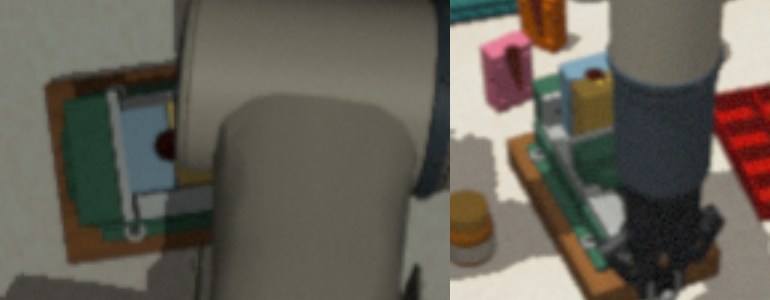

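The faces are parallel and flush to about 1 mm, blue x −31…28 and yellow the same. I keep cranking.

Request:
apply_moves(plan=[[0,-0.027,-0.028,0,0,0],[0,-0.061,-0.048,0,0,0],[0,-0.099,-0.058,0,0,0],[0,-0.138,-0.059,0,0,0],[0,-0.176,-0.049,0,0,0],[0,-0.21,-0.03,0,0,0],[0,-0.238,-0.002,0,0,0],[0,-0.258,0.032,0,0,0]])

```text
t: 21.78
tcp_pos: [613.9, -189.3, 156.0]
orientation: [-2.38, 2.05, -0.0]
contact_force: [-2.7, -2.8, 1.2]
finger_gap: 0.258
grasp_force: 31.7
```

Request:
apply_moves(plan=[[0,-0.01,0.038,0,0,0],[0,-0.011,0.077,0,0,0],[0,-0.001,0.115,0,0,0],[0,0.018,0.149,0,0,0],[0,0.046,0.177,0,0,0],[0,0.079,0.197,0,0,0],[0,0.117,0.207,0,0,0],[0,0.156,0.207,0,0,0]])

```text
t: 22.45
tcp_pos: [567.3, -196.4, 93.7]
orientation: [-2.38, 2.049, -0.003]
contact_force: [4.7, -0.3, 2.3]
finger_gap: 0.257
grasp_force: 31.9
```

```bash
python3 -c "
from h import *
cr()
arc(187,15,8)
p=bot.camera('top');C=w2v(cloud(p).reshape(-1,3)).reshape(400,640,3);c=p['color'].astype(int)
m=(C[...,2]>180)&(C[...,2]<208)&(abs(C[...,0])<60)&(C[...,1]<5)&(C[...,1]>-110)
b=c[...,2]>c[...,0]
for k in(m&b,m&~b):q=C[k];print(len(q),np.percentile(q,[1,99],axis=0).round(1),rect(q))"
```

```text
vise [  -5.4 -280.8   93.7] x,z -5.4 -45.3 r 45.6 th -173.2 gap 21.8 F [ 4.7 -0.3  2.3] t 22.45
187 [[0, np.float64(0.038), np.float64(-0.01), 0, 0, 0], [0, np.float64(0.072), np.float64(-0.029), 0, 0, 0], [0, np.float64(0.1), np.float64(-0.057), 0, 0, 0], [0, np.float64(0.12), np.float64(-0.09), 0, 0, 0], [0, np.float64(0.13), np.float64(-0.128), 0, 0, 0], [0, np.float64(0.131), np.float64(-0.167), 0, 0, 0], [0, np.float64(0.121), np.float64(-0.205), 0, 0, 0], [0, np.float64(0.102), np.float64(-0.239), 0, 0, 0]]
391 [[-30.9 -33.3 192.6]
 [ 28.3  -0.9 204.4]] (array([ -1. , -17.1]), array([60.1, 33.3]), 0.1)
284 [[-29.8 -65.6 183.9]
 [ 28.7 -24.9 204.4]] (array([ -0.9, -44.6]), array([60.8, 41.5]), -7.7)
```

Request:
apply_moves(plan=[[0,0.038,-0.01,0,0,0],[0,0.072,-0.029,0,0,0],[0,0.1,-0.057,0,0,0],[0,0.12,-0.09,0,0,0],[0,0.13,-0.128,0,0,0]], newtons=45)

```text
t: 22.92
tcp_pos: [528.5, -202.4, 132.4]
orientation: [-2.379, 2.05, -0.001]
contact_force: [7.7, -2.4, -5.1]
finger_gap: 0.252
grasp_force: 44.5
```

Request:
apply_moves(plan=[[0,0.001,-0.039,0,0,0],[0,-0.009,-0.077,0,0,0],[0,-0.028,-0.111,0,0,0],[0,-0.036,-0.12,0,0,0],[0,-0.036,-0.12,0,0,0]])

```text
t: 23.33
tcp_pos: [539.4, -200.7, 168.3]
orientation: [2.38, -2.05, -0.0]
contact_force: [2.3, -3.6, -1.5]
finger_gap: 0.25
grasp_force: 45.4
```

```bash
python3 -c "
from h import *
cr()
arc(187,15,8)
p=bot.camera('top');C=w2v(cloud(p).reshape(-1,3)).reshape(400,640,3);c=p['color'].astype(int)
m=(C[...,2]>180)&(C[...,2]<208)&(abs(C[...,0])<60)&(C[...,1]<5)&(C[...,1]>-110)
b=c[...,2]>c[...,0]
for k in(m&b,m&~b):q=C[k];print(len(q),np.percentile(q,[1,99],axis=0).round(1),rect(q))"
```

```text
vise [ -33.7 -280.8  168.3] x,z -33.7 29.3 r 44.7 th -48.9 gap 21.2 F [ 2.3 -3.6 -1.5] t 23.3333
187 [[0, np.float64(0.038), np.float64(-0.01), 0, 0, 0], [0, np.float64(0.072), np.float64(-0.029), 0, 0, 0], [0, np.float64(0.1), np.float64(-0.057), 0, 0, 0], [0, np.float64(0.12), np.float64(-0.09), 0, 0, 0], [0, np.float64(0.13), np.float64(-0.128), 0, 0, 0], [0, np.float64(0.131), np.float64(-0.167), 0, 0, 0], [0, np.float64(0.121), np.float64(-0.205), 0, 0, 0], [0, np.float64(0.102), np.float64(-0.239), 0, 0, 0]]
392 [[-3.100e+01 -3.260e+01  1.905e+02]
 [ 2.840e+01  1.000e-01  2.044e+02]] (array([ -1.1, -16.1]), array([59.9, 33.7]), -0.2)
167 [[-30.1 -64.2 181.5]
 [ 28.5 -23.2 204.4]] (array([ -4.2, -40.5]), array([65.3, 31.4]), 22.6)
```

Request:
apply_moves(plan=[[0,0,0,0,0,0],[0,0,0,0,0,0],[0,0,0,0,0,0],[0,0,0,0,0,0],[0,0,0,0,0,0],[0,0,0,0,0,0]], fingers=0.8)

```text
t: 23.88
tcp_pos: [539.1, -200.5, 168.9]
orientation: [-2.38, 2.05, 0.0]
contact_force: [0.8, -0.6, 0.7]
finger_gap: 0.799
grasp_force: 0.0
```

Request:
apply_moves(plan=[[0,0,-0.05,0,0,0],[0,0,-0.15,0,0,0],[0,0,-0.27,0,0,0],[0,0,-0.38,0,0,0],[0.1,0,-0.45,0,0,0],[0.2,0,-0.45,0,0,0],[0.3,0,-0.45,0,0,0],[0.4,0,-0.45,0,0,0]])

```text
t: 24.55
tcp_pos: [557.1, -320.2, 304.6]
orientation: [-2.381, 2.049, -0.002]
contact_force: [-0.2, 0.2, -0.4]
finger_gap: 0.803
grasp_force: 0.0
```

Request:
apply_moves(plan=[[0.1,0.06,0,0,0,0],[0.2,0.14,0,0,0,0],[0.3,0.24,0,0,0,0],[0.4,0.34,0,0,0,0],[0.45,0.44,0,0,0,0],[0.5,0.5,0,0,0,0],[0.5,0.5,0,0,0,0],[0.5,0.5,0,0,0,0]])

```text
t: 25.22
tcp_pos: [429.8, -490.7, 303.8]
orientation: [-2.378, 2.053, 0.0]
contact_force: [0.5, 0.6, -0.8]
finger_gap: 0.803
grasp_force: 0.0
```

```bash
python3 -c "
from h import *
p=bot.camera('top');C=w2v(cloud(p).reshape(-1,3)).reshape(400,640,3);c=p['color'].astype(int)
m=(C[...,2]>185)&(C[...,2]<208)&(abs(C[...,0])<60)&(C[...,1]<8)&(C[...,1]>-110)
b=c[...,2]>c[...,0]
for k in(m,m&b,m&~b&(C[...,1]<-36)):q=C[k];print(len(q),np.percentile(q,[1,99],axis=0).round(1),rect(q))
q=C.reshape(-1,3);g=q[(q[:,1]>-300)&(q[:,1]<-235)&(abs(q[:,0])<65)&(q[:,2]>20)&(q[:,2]<150)];print('grip',np.median(g,0))
j=q[(q[:,2]>143)&(q[:,2]<160)&(abs(q[:,0])<45)&(q[:,1]<-50)&(q[:,1]>-150)];print('jaw',np.percentile(j[:,1],[1,99]))
D=cloud(p)
for n,bb,z in [('mug',(185,100,56,56),110),('brush',(228,262,50,45),60),('jar',(308,246,32,32),70),('spray',(425,118,62,40),60)]:
    s=toprect(p,D,bb,z-12,250); print(n,len(s),s.mean(0).round(1))
s=bot.camera('side')['color'];save('c5.png',np.hstack([cv2.resize(p['color'][150:250,250:430],(468,260)),cv2.resize(s[110:260,265:415],(300,300))[:260]]))
print(bot.get_obs()['t'])"
```

```text
809 [[-30.3 -67.4 188. ]
 [ 28.9  -0.3 204.7]] (array([ -0.6, -33.7]), array([68. , 60.9]), -89.8)
390 [[-30.9 -32.4 194.7]
 [ 28.3  -0.  204.3]] (array([ -0.9, -16.3]), array([60.4, 33.2]), 0.2)
381 [[-30.1 -67.6 186.3]
 [ 29.3 -36.6 204.9]] (array([ -0.1, -51.9]), array([60.1, 31.4]), 0.2)
grip [ -41.91767872 -266.48678915   77.515492  ]
jaw [-109.06026298  -67.93035846]
mug 434 [724.8 295.9 113. ]
brush 616 [334.8 183.  108.1]
jar 366 [370.5   7.1  73.9]
spray 988 [ 690.6 -299.8  124. ]
25.3167
```

View pics/c5.png

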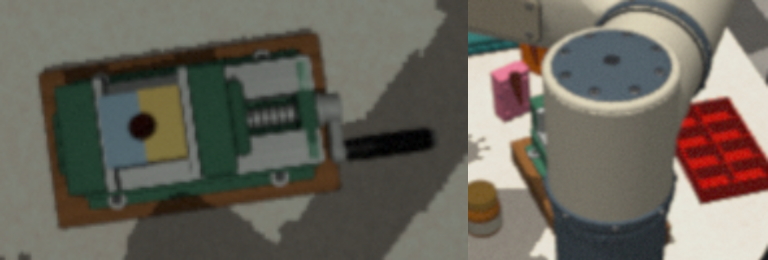

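The mould is closed and flush, but the crank grip now reads about 247° (967° in total) instead of the 311° where I left it. I check whether it is still moving.

```bash
cat >> h.py <<'E'
def grip():
    p=bot.camera('top');q=w2v(cloud(p).reshape(-1,3));g=q[(q[:,1]>-295)&(q[:,1]<-240)&(abs(q[:,0])<65)&(q[:,2]>20)&(q[:,2]<145)]
    t=g[abs(g[:,0]-np.median(g[:,0]))<4];x,z=np.median(t[:,0]),np.median(t[:,2])+1-11.5
    j=q[(q[:,2]>143)&(q[:,2]<160)&(abs(q[:,0])<45)&(q[:,1]<-50)&(q[:,1]>-150)]
    print('grip',round(x,1),round(z,1),'th',np.degrees(np.arctan2(x,z-85)).round(1)%360,'r',np.hypot(x,z-85).round(1),'jaw',np.percentile(j[:,1],[1,99]).round(1))
E
python3 -c "
from h import *
for i in range(5): grip()
x,y=v2w(-43,-281);row(x,y,303,-81.4)"
```

```text
grip -42.0 68.7 th 248.7 r 45.0 jaw [-109.1  -67.9]
grip -42.0 68.2 th 248.2 r 45.2 jaw [-109.1  -67.8]
grip -42.0 68.6 th 248.7 r 45.1 jaw [-109.1  -67.9]
grip -42.0 68.8 th 248.9 r 45.0 jaw [-109.1  -68. ]
grip -41.9 68.8 th 248.9 r 45.0 jaw [-109.   -67.9]
row [-0.8962, -0.468, 0.003, -0.0, 0.0, 0.0001] t 25.57 tcp [ 431.6 -489.1  303.9] gap 67.6 f 0.0 F [-0.6 -0.7 -0.4]
```

The crank is stable at about 969°, roughly 0.5 mm past contact, which is too loose. It eased back after release, so I regrip and turn to about 1060° (~64 N), near the top where the grip's weight does not act.

Request:
apply_moves(plan=[[-0.08,-0.04,0,0,0,0],[-0.19,-0.1,0,0,0,0],[-0.31,-0.16,0,0,0,0],[-0.43,-0.22,0,0,0,0],[-0.55,-0.29,0,0,0,0],[-0.67,-0.35,0,0,0,0],[-0.79,-0.41,0,0,0,0],[-0.89,-0.465,0,0,0,0]])

```text
t: 26.23
tcp_pos: [529.7, -202.1, 304.3]
orientation: [-2.382, 2.048, -0.001]
contact_force: [0.6, -0.4, -0.7]
finger_gap: 0.797
grasp_force: 0.0
```

Request:
apply_moves(plan=[[0,0,0.05,0,0,0],[0,0,0.15,0,0,0],[0,0,0.25,0,0,0],[0,0,0.25,0,0,0],[0,0,0.25,0,0,0]])

```text
t: 26.65
tcp_pos: [528.7, -204.7, 228.3]
orientation: [2.38, -2.048, -0.004]
contact_force: [0.1, -0.5, 0.5]
finger_gap: 0.798
grasp_force: 0.0
```

```bash
python3 -c "
from h import *
x,y=v2w(-42,-281);row(x,y,122.6,-81.4);arc(249,14,8)"
```

```text
row [-0.0073, -0.0105, 0.3523, 0.0016, 0.0002, -0.0002] t 26.65 tcp [ 528.7 -204.7  228.3] gap 67.9 f 0.0 F [ 0.1 -0.5  0.5]
249 [[0, np.float64(0.009), np.float64(-0.035), 0, 0, 0], [0, np.float64(0.009), np.float64(-0.072), 0, 0, 0], [0, np.float64(0.0), np.float64(-0.108), 0, 0, 0], [0, np.float64(-0.017), np.float64(-0.14), 0, 0, 0], [0, np.float64(-0.042), np.float64(-0.167), 0, 0, 0], [0, np.float64(-0.072), np.float64(-0.187), 0, 0, 0], [0, np.float64(-0.106), np.float64(-0.2), 0, 0, 0], [0, np.float64(-0.143), np.float64(-0.204), 0, 0, 0]]
```

Request:
apply_moves(plan=[[-0.007,-0.01,0.08,0,0,0],[-0.007,-0.01,0.17,0,0,0],[-0.007,-0.01,0.26,0,0,0],[-0.007,-0.01,0.33,0,0,0],[-0.007,-0.01,0.352,0,0,0],[-0.007,-0.01,0.352,0,0,0],[-0.007,-0.01,0.352,0,0,0]])

```text
t: 27.23
tcp_pos: [533.3, -203.1, 125.5]
orientation: [-2.38, 2.049, -0.005]
contact_force: [0.5, -0.2, 1.1]
finger_gap: 0.802
grasp_force: 0.0
```

Request:
apply_moves(plan=[[0,0,0,0,0,0],[0,0,0,0,0,0],[0,0,0,0,0,0],[0,0,0,0,0,0],[0,0,0,0,0,0],[0,0,0,0,0,0],[0,0,0,0,0,0]], fingers=0.1, newtons=30)

```text
t: 27.82
tcp_pos: [532.0, -202.7, 123.5]
orientation: [2.38, -2.05, 0.001]
contact_force: [0.2, -1.4, 0.4]
finger_gap: 0.254
grasp_force: 29.4
```

```bash
python3 -c "
from h import *
cr()"
```

```text
vise [ -41.3 -281.7  123.5] x,z -41.3 -15.5 r 44.1 th -110.6 gap 21.6 F [ 0.2 -1.4  0.4] t 27.8167
```

Request:
apply_moves(plan=[[0,0.009,-0.035,0,0,0],[0,0.009,-0.072,0,0,0],[0,0,-0.108,0,0,0],[0,-0.017,-0.14,0,0,0],[0,-0.042,-0.167,0,0,0],[0,-0.072,-0.187,0,0,0],[0,-0.089,-0.195,0,0,0],[0,-0.089,-0.195,0,0,0]])

```text
t: 28.48
tcp_pos: [557.6, -198.9, 182.7]
orientation: [2.379, -2.048, -0.002]
contact_force: [-5.7, -0.2, 6.6]
finger_gap: 0.256
grasp_force: 31.1
```

Request:
apply_moves(plan=[[0,0,0,0,0,0],[0,0,0,0,0,0],[0,0,0,0,0,0]])

```text
t: 28.73
tcp_pos: [557.5, -198.9, 182.8]
orientation: [2.38, -2.049, -0.001]
contact_force: [-4.1, 0.2, 5.3]
finger_gap: 0.257
grasp_force: 31.0
```

```bash
python3 -c "
from h import *
cr()"
```

```text
vise [ -15.5 -281.7  182.8] x,z -15.5 43.8 r 46.5 th -19.5 gap 21.9 F [-4.1  0.2  5.3] t 28.7333
```

Request:
apply_moves(plan=[[0,0,0,0,0,0],[0,0,0,0,0,0],[0,0,0,0,0,0],[0,0,0,0,0,0]], fingers=0.32)

```text
t: 29.07
tcp_pos: [558.4, -198.4, 181.7]
orientation: [-2.38, 2.05, 0.0]
contact_force: [-0.5, -0.2, 0.7]
finger_gap: 0.319
grasp_force: 0.0
```

```bash
python3 -c "
from h import *
cr();grip();s=bot.camera('side');C=w2v(cloud(s).reshape(-1,3)).reshape(400,640,3)
m=(C[...,1]<-285)&(C[...,1]>-304)&(abs(C[...,0])<70)&(C[...,2]>30)&(C[...,2]<140)&(s['color'].max(2)<70);print(m.sum(),np.median(C[m],0) if m.sum() else '')"
```

```text
vise [ -14.5 -281.4  181.7] x,z -14.5 42.7 r 45.1 th -18.8 gap 27.1 F [-0.5 -0.2  0.7] t 29.0667
grip -32.9 113.4 th 310.8 r 43.4 jaw [-57.2 -57.2]
74 [ -17.81788703 -291.22980653  132.39975557]
```

Request:
apply_moves(plan=[[0,0,0,0,0,0],[0,0,0,0,0,0],[0,0,-0.03,0,0,0],[0,0,-0.12,0,0,0],[0,0,-0.24,0,0,0],[0,0,-0.36,0,0,0],[0,0,-0.42,0,0,0]], fingers=0.7)

```text
t: 29.75
tcp_pos: [559.0, -199.3, 313.8]
orientation: [-2.379, 2.048, -0.011]
contact_force: [0.1, -0.1, 1.1]
finger_gap: 0.701
grasp_force: 0.0
```

Request:
apply_moves(plan=[[0.1,0.06,0,0,0,0],[0.2,0.14,0,0,0,0],[0.3,0.24,0,0,0,0],[0.4,0.34,0,0,0,0],[0.5,0.44,0,0,0,0],[0.6,0.52,0,0,0,0],[0.7,0.55,0,0,0,0],[0.8,0.55,0,0,0,0]])

```text
t: 30.42
tcp_pos: [428.3, -462.4, 310.0]
orientation: [2.378, -2.052, 0.003]
contact_force: [0.4, -0.4, 0.2]
finger_gap: 0.701
grasp_force: 0.0
```

```bash
python3 -c "
from h import *
cr();grip();grip()"
```

```text
vise [-182.6 -523.   310. ] x,z -182.6 171.0 r 250.2 th -46.9 gap 59.6 F [ 0.4 -0.4  0.2] t 30.4167
grip -15.9 126.9 th 339.2 r 44.8 jaw [-108.8  -67.8]
grip -16.2 127.1 th 338.9 r 45.1 jaw [-108.8  -67.9]
```

```bash
python3 -c "
from h import *
p=bot.camera('top');D=cloud(p);C=w2v(D.reshape(-1,3)).reshape(400,640,3);c=p['color'].astype(int)
m=(C[...,2]>185)&(C[...,2]<208)&(abs(C[...,0])<60)&(C[...,1]<8)&(C[...,1]>-110);b=c[...,2]>c[...,0]
for k in(m,m&b,m&~b&(C[...,1]<-36)):print(rect(C[k]))
for n,bb,z in [('mug',(185,100,56,56),110),('brush',(228,262,50,45),60),('jar',(308,246,32,32),70),('spray',(425,118,62,40),60)]:
    s=toprect(p,D,bb,z-12,250); print(n,s.mean(0).round(1))
grip()
print(bot.hand_in())"
```

```text
(array([ -0.4, -33.6]), array([68.1, 61.1]), -89.7)
(array([ -0.9, -16. ]), array([60.5, 33.1]), 0.6)
(array([ -0. , -51.9]), array([60.4, 31.5]), 0.3)
mug [725.  295.9 112.9]
brush [334.9 182.7 108.4]
jar [370.6   7.3  73.9]
spray [ 690.6 -299.7  123.9]
grip -16.4 126.6 th 338.5 r 44.8 jaw [-108.8  -67.8]
the job is handed in; nothing more can be done
None
```

The mould is closed in the vise, side edges flush to about 1 mm, clamped at roughly 60 N (worked out from the crank angle) and holding by itself; the bystanders did not move and the job is handed in. The crank eased back after the first release, so I turned it on to about 1060° and it has stayed there.

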